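Pull the yellow filter tray with the hook

ROBOT

A 6-joint arm with a two-finger parallel gripper is mounted at the origin on the work surface. World frame = base frame: x ahead of the robot, y to its left, z up, the work surface at z = 0. Lengths are in m, angles in rad, forces in N, time in s.
With the tool pointing down it reaches from about 0.325 to 0.85 m from the base axis. Payload 15.5 kg.
Tool frame: the origin (TCP) lies midway between the tips of the shut fingers; the grasp point (between the pads) lies 19 mm behind it; y points along the fingers, z is the direction in which the jaws open and shut, and the axes are right-handed (so a half turn about y gives the same grasp; the last joint's range is limited). The gripper opens to 91 mm and grips with 3 to 60 N. Pads are 32 mm wide; open, the fingers measure 118 mm over their backs; the gripper's body (76 mm by 178 mm) begins 60 mm behind the grasp point.
Start: joints at [-1.246, 0.494, 1.345, -0, 1.302, -0.096], TCP at [0.255, -0.57, 0.214] pointing down, gripper open.
Joint ranges: [-2.91, 2.91], [-0.82, 2.16], [0.22, 2.67], [-1.22, 4.37], [0.12, 2.79], [-3.08, 3.08]. Speed limits (rad/s): [1.89, 1.89, 2.57, 3.01, 3.01, 3.01].

INTERFACE

Orientations are given as a rotation vector (axis times angle).
In Python, from workcell import monitor, vision, close_job gives the robot as it stands.
- The arm moves only by the tool carry_out, never from a script. Its argument "deltas" is a list of rows, each an object with "delta_pos": the shift along the world's x, y, z as a fraction of full scale, a list of three; "delta_rot": the turn, a rotation vector about the world's x, y, z as a fraction of full scale, a list of three. In form: [{"delta_pos": [tx, ty, tz], "delta_rot": [rx, ry, rz]}, ...]. A call has 1 to 8 rows; each row shifts and turns the commanded pose from where the row before left it; what a row does not reach is not made up. Full scale, the value 1, is 0.05 m for a shift and 0.15 rad for a turn. A row lasts 1/10 s, in which the tool goes at most 50 mm and 8.59 degrees, less where a joint would pass 70% of its speed; a pose out of reach is approached as far as the arm can. A call with a number of a shift or a turn outside -1 to 1 is refused whole. A call with a gripper value outside its range is refused whole. "fingers" is the opening, from 0 (shut) to 1 (fully open), set as the call begins (left out, the last holds). The fingers move at their own pace and stop on an object; "grip_force" is the grip in N (left out, the last holds). Time passes only in rows, so rows that do not move let the fingers close. It gives the time, the measured TCP pose, the force and the opening at its end, in the units of the state.
- monitor.sense(): the state, without advancing time (a new reading comes with each control period).
- vision.capture(name): name is "side" or "top"; returns a dict with "image" (384x512x3 uint8, blue, green, red), "depth" (384x512 float32, m along the optical axis (not along the pixel's ray), 0 where there is no reading), "vertical_fov" (degrees; the focal length in pixels is half the picture's height over the tangent of half this angle, whatever the lens; pixels are square), "cx", "cy" (the principal point, pixels), "k1" (the pictures are not rectified: a ray, as slopes to the right and down, at radius r is drawn at 1 + k1 r^2 times it, then the intrinsics apply), "world_from_camera" (4x4, takes a point from camera to world coordinates). Camera axes: x right, y down, z forward; pixel columns grow to the right and rows downward; lengths in m; the calibration is good to about 2 mm. A picture is of the moment at which its call begins.
- close_job(): hands the job in, once; it reports no verdict.
The state is a dict: "clock": time; "qpos": joint angles; "joint_vel": joint speeds; "effort": joint torques, N m; "eef_pos": TCP position; "tcp_rot": TCP orientation; "wrist_force": force on the tool from outside, world axes, zero at the start; "wrist_torque": the same for the moment, N m; "grip_width": finger opening in m.
Only numpy, scipy, OpenCV 4.12 (cv2) and the standard library are available. Lean on these libraries where they do the work, as an engineer would, in place of code of your own. Each camera call takes 0.05 s, during which the arm holds its last target. There are 200 camera calls.

TASK

Take the red-handled hook, put its tip down through the finger hole of the yellow pull tab and draw that filter tray out at least 70 mm. Then unhook and set the hook back down on its green mat, standing upright as you found it, leaving the yellow tray out and the blue tray as it was.

Things in the scene. Friction and masses are not known exactly. Their poses are not given: they have to be found in the camera images.
- hook: Puller hook, 0.15-0.3 kg, standing on the mat. Red block handle 80 x 28 x 55 mm (x, y, z); from its +x end a 10 mm thick steel bar runs level, 47 mm above the underside, to x = 100 mm, then bends straight down to a blunt tip. Origin: centre of the handle's underside, near below the centre of mass; x towards the hook end, z up. Grip across y from above.
- hook_tip (a point): Lower end of the hook's downturned bar (10 mm thick), at (100, 0, 4) mm in the hook's frame, same axes; the downturned part is 43 mm long below the level bar's centre line.
- tab_yellow (a point): Yellow level plate, 5 mm thick, x -26 to +36 mm, 60 mm wide (y), on the front of a beige fan unit's filter tray. Origin: middle of its rectangular finger hole (32 mm in x, 36 in y, right through), mid-thickness, 52 mm above the bench, free space below. z up; the tray slides out along -x, towards the robot. At x = +36 begins the tray's front, 134 mm wide, top 64 mm above the bench.
- tray_yellow (a joint): How far the yellow-tabbed tray stands out, in m: 0 shut, 0.12 at its stop. It starts between 0 and 0.012, needs about 3 N to slide, and stays where it is left.
- tab_blue (a point): Blue pull tab of the other fan unit's tray, same shape and frame; to be left alone. The two units (each 170 x 140 x 70 mm, fixed, black fan guard and a stripe of the tab's colour on top) stand side by side.
- mat: Green mat fixed on the bench, 200 x 140 x 3 mm (x, y, z). Origin: centre of its underside, on the bench. It lies left or right, nearer the robot than the units; a blue bin of terminals, 150 x 100 x 50 mm, stands on the other side.

How it is judged:
On the way, in this order (a step that is already met when the one before it is completed fails the run):
1. the hook's tip is down through the finger hole of the yellow tab, the tray not yet drawn out (horizontal distance between hook_tip and tab_yellow below 0.022 m and z of hook_tip in the frame of tab_yellow below -0.005 m and value of joint tray_yellow below 0.05 m), for 0.1 s.
2. the yellow tray is drawn out at least 70 mm with the hook's tip still in the hole (horizontal distance between hook_tip and tab_yellow below 0.022 m and z of hook_tip in the frame of tab_yellow below -0.003 m and value of joint tray_yellow above 0.068 m), for 0.1 s.
At the end, for the whole second after the job is handed in: The yellow tray stands out at least 65 mm (70 mm asked, with a margin), the blue tray is within 15 mm of where it was, and the hook stands at rest and upright (within 11 degrees), the middle of its handle over the green mat (value of joint tray_yellow above 0.065 m and distance of tab_blue from where it was at the start of the episode below 0.015 m and x of hook in the frame of mat between -0.1 and 0.1 m and y of hook in the frame of mat between -0.07 and 0.07 m and z of hook in the frame of mat below 0.015 m and angle between hook's own z axis and vertical below 0.2 rad and linear speed of hook below 0.03 m/s); the robot touches nothing.
It fails at once if the blue tray is moved by 15 mm or more (distance of tab_blue from where it was at the start of the episode above 0.015 m).
It also fails if it takes over 54 s, if anything falls off the work surface, if the arm or the gripper's body presses on something with over 40 N, if the wrist force passes 120 N, or if a joint passes its speed limit or range.

## Working session

There is one attempt and no reset: what is moved stays moved. The work goes in short steps, Python scripts to look and compute and a tool call to move; the robot and the scene stay as the last step left them, time stands still between calls to the robot, and variables do not carry over. Pictures are saved under pics/ and viewed, about 8 in all and at most 12, crops included, and the job is handed in when it is done.

Besides the shell and the picture viewer there is one more tool, called after "Emit:" as name(argument=value, ...) on one line, values as JSON. carry_out: Moves the arm, as the interface text tells. Its arguments: {"type":"object","properties":{"deltas":{"type":"array","items":{"type":"object","properties":{"delta_pos":{"type":"array","items":{"type":"number","minimum":-1,"maximum":1}},"delta_rot":{"type":"array","items":{"type":"number","minimum":-1,"maximum":1}}}}},"fingers":{"type":"number"},"grip_force":{"type":"number"}},"required":["deltas"]}

```bash
mkdir -p pics; cat > h.py <<'E'
import numpy as np, cv2
from workcell import monitor, vision
def cap(n):
    c=vision.capture(n); return c
def cloud(c):
    h,w=c["depth"].shape; f=h/2/np.tan(np.radians(c["vertical_fov"])/2)
    K=np.array([[f,0,c["cx"]],[0,f,c["cy"]],[0,0,1]])
    u,v=np.meshgrid(np.arange(w),np.arange(h))
    p=cv2.undistortPoints(np.stack([u,v],-1).reshape(-1,1,2).astype(float),K,np.array([c["k1"],0,0,0,0.])).reshape(h,w,2)
    T=np.array(c["world_from_camera"])
    d=c["depth"][...,None]
    P=np.concatenate([p*d,d],-1)@T[:3,:3].T+T[:3,3]
    rays=np.concatenate([p,np.ones((h,w,1))],-1)@T[:3,:3].T
    return P,rays,T[:3,3]
E
python3 - <<'E'
from h import *
s=monitor.sense(); print(s["clock"],s["eef_pos"],s["tcp_rot"],s["wrist_force"],s["grip_width"])
for n in("top","side"):
    c=cap(n); cv2.imwrite(f"pics/{n}0.png",c["image"]); print(n,c["vertical_fov"],c["k1"],np.round(c["world_from_camera"],3).tolist())
    P,r,o=cloud(c); hsv=cv2.cvtColor(c["image"],cv2.COLOR_BGR2HSV)
    for nm,lo,hi in(("red",(0,120,60),(6,255,255)),("yel",(22,120,80),(35,255,255)),("grn",(40,80,40),(85,255,255)),("blu",(95,120,50),(125,255,255))):
        m=cv2.inRange(hsv,lo,hi)
        k,l,st,ce=cv2.connectedComponentsWithStats(m)
        for i in range(1,k):
            if st[i,4]>60:
                q=P[(l==i)&(c["depth"]>0)]
                print(nm,st[i].tolist(),np.round(np.median(q,0),3) if len(q) else None,np.round(np.percentile(q,[2,98],axis=0),3).tolist() if len(q) else None)
E
```

```text
0.0 [ 0.25517485 -0.57012896  0.21332121] [-0.42499735  1.99055757 -1.98809935] [1.29295116 0.06684341 0.06911858] 0.09122854664377587
top 48.646556490661226 -0.14496729427823157 [[0.023, -0.994, 0.109, 0.496], [-0.999, -0.026, -0.023, 0.016], [0.026, -0.108, -0.994, 1.053], [0.0, 0.0, 0.0, 1.0]]
red [0, 34, 8, 39, 109] [0.981 0.649 0.067] [[0.906, 0.646, 0.014], [1.009, 0.689, 0.072]]
red [400, 156, 27, 34, 327] [ 0.673 -0.412  0.023] [[0.635, -0.443, 0.014], [0.712, -0.383, 0.028]]
red [486, 226, 26, 58, 744] [ 0.485 -0.644  0.046] [[0.405, -0.671, 0.026], [0.533, -0.611, 0.055]]
red [353, 249, 21, 34, 432] [ 0.443 -0.273  0.057] [[0.404, -0.293, 0.029], [0.478, -0.255, 0.061]]
yel [6, 31, 58, 42, 603] [0.95  0.564 0.067] [[0.902, 0.487, -0.57], [1.341, 0.943, 0.072]]
yel [273, 141, 54, 15, 345] [ 0.716 -0.115  0.07 ] [[0.703, -0.175, 0.067], [0.729, -0.053, 0.074]]
yel [282, 155, 29, 29, 479] [ 0.677 -0.108  0.054] [[0.637, -0.144, -0.001], [0.7, -0.078, 0.059]]
grn [97, 140, 10, 11, 82] [0.708 0.352 0.086] [[0.696, 0.342, 0.081], [0.721, 0.364, 0.091]]
grn [335, 227, 55, 80, 3390
[... 1073 characters left out ...]
8, -0.347, 0.002], [0.529, -0.216, 0.006]]
grn [107, 259, 15, 8, 104] [0.707 0.352 0.087] [[0.695, 0.34, 0.084], [0.721, 0.361, 0.089]]
grn [233, 308, 22, 23, 133] [0.468 0.311 0.038] [[0.461, 0.287, 0.027], [0.476, 0.329, 0.04]]
grn [254, 322, 23, 24, 156] [0.424 0.321 0.038] [[0.416, 0.297, 0.028], [0.432, 0.34, 0.04]]
grn [277, 337, 23, 26, 246] [0.378 0.33  0.037] [[0.371, 0.308, 0.026], [0.387, 0.35, 0.04]]
blu [184, 187, 32, 28, 166] [0.719 0.092 0.071] [[0.71, 0.027, 0.069], [0.731, 0.146, 0.073]]
blu [205, 202, 37, 20, 364] [0.668 0.083 0.054] [[0.632, 0.049, 0.05], [0.695, 0.111, 0.056]]
blu [210, 282, 113, 102, 4973] [0.426 0.3   0.027] [[0.35, 0.245, 0.002], [0.508, 0.369, 0.051]]
```

View pics/top0.png

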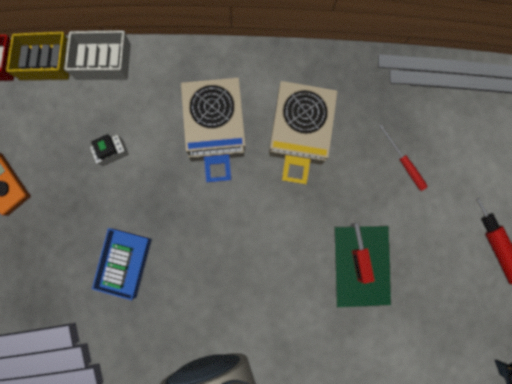

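View pics/side0.png

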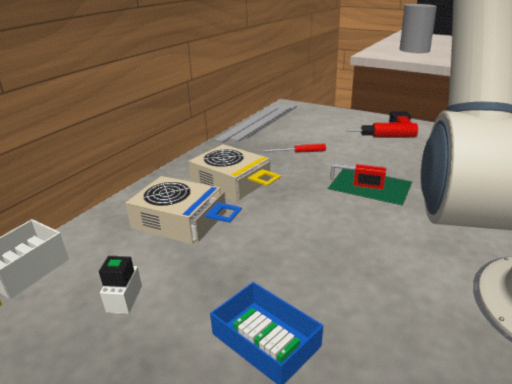

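Top view: the hook stands on the mat at about px (364,265), with its bar running up to (357,226). The yellow tab is at (296,169) and the blue tab at (217,168). Next I'll measure the poses by casting rays onto planes.

```bash
cat >> h.py <<'E'
def plane(c,uv,z):
    h,w=c["depth"].shape; f=h/2/np.tan(np.radians(c["vertical_fov"])/2)
    K=np.array([[f,0,c["cx"]],[0,f,c["cy"]],[0,0,1]])
    p=cv2.undistortPoints(np.array(uv,float).reshape(-1,1,2),K,np.array([c["k1"],0,0,0,0.])).reshape(-1,2)
    T=np.array(c["world_from_camera"]); r=np.c_[p,np.ones(len(p))]@T[:3,:3].T
    return T[:3,3]+r*((z-T[2,3])/r[:,2])[:,None]
def comp(hsv,lo,hi,box):
    m=cv2.inRange(hsv,lo,hi); k=np.zeros_like(m); x,y,w,h=box; k[y:y+h,x:x+w]=255; return m&k
def rect(xy):
    (cx,cy),(a,b),t=cv2.minAreaRect((xy*1000).astype(np.float32)); return np.round([cx,cy,a,b,t],1)
E
python3 - <<'E'
from h import *
c=cap("top"); P,r,o=cloud(c); hsv=cv2.cvtColor(c["image"],cv2.COLOR_BGR2HSV)
def pts(m): 
    v,u=np.nonzero(m); return np.c_[u,v]
for n,lo,hi,b,z in(("ytab",(22,120,80),(35,255,255),(275,156,45,32),.0545),("ystripe",(22,120,80),(35,255,255),(270,138,62,17),.070),("btab",(95,120,50),(125,255,255),(200,155,40,30),.0545),("handle",(0,120,110),(6,255,255),(345,245,35,42),.058),("mat",(40,80,40),(85,255,255),(330,222,65,90),.003)):
    m=comp(hsv,lo,hi,b)
    uv=pts(m); xy=plane(c,uv,z)[:,:2]; print(n,rect(xy))
    if n[1:]=="tab":
        ct,hi_=cv2.findContours(m,cv2.RETR_CCOMP,cv2.CHAIN_APPROX_NONE)
        for q,hh in zip(ct,hi_[0]):
            if len(q)>15: print(" contour",hh[3],rect(plane(c,q.reshape(-1,2),z)[:,:2]))
# depth based, handle top and bar
sel=(P[...,2]>.045)&(P[...,2]<.07)&(P[...,0]>.38)&(P[...,0]<.6)&(P[...,1]>-.34)&(P[...,1]<-.2)
q=P[sel]
isred=comp(hsv,(0,100,60),(8,255,255),(0,0,512,384))[sel]>0
print("handle d",rect(q[isred&(q[:,2]>.053)][:,:2])); print("bar",np.round(q[~isred],3).tolist()[:40])
def crop(u,v,w,h,k): return cv2.resize(c["image"][v:v+h,u:u+w],None,fx=k,fy=k,interpolation=cv2.INTER_CUBIC)
cv2.imwrite("pics/crop1.png",np.hstack([crop(265,135,70,60,5),crop(332,215,62,60,5)]))
E
```

```text
ytab [ 668.  -108.    62.    63.2   82. ]
 contour -1 [ 668.  -108.    62.    63.2   82. ]
 contour 0 [ 662.4 -106.5   39.4   36.1   81.1]
ystripe [ 716.5 -114.1  128.6   15.2   82.2]
btab [665.1  80.3  60.5  58.8   6.8]
 contour -1 [665.1  80.3  60.5  58.8   6.8]
 contour 0 [660.3  79.   38.4  40.5   2.1]
handle [ 441.2 -275.3   78.2   27.2   12.1]
mat [ 437.5 -285.4  195.8  136.     2.2]
handle d [ 440.8 -276.5   79.    29.3   13.5]
bar [[0.542, -0.252, 0.054], [0.542, -0.254, 0.053], [0.542, -0.257, 0.052], [0.542, -0.259, 0.053], [0.54, -0.251, 0.046], [0.539, -0.251, 0.055], [0.54, -0.254, 0.052], [0.54, -0.257, 0.053], [0.54, -0.258, 0.056], [0.537, -0.252, 0.054], [0.537, -0.254, 0.054], [0.537, -0.257, 0.053], [0.537, -0.258, 0.056], [0.535, -0.252, 0.053], [0.535, -0.254, 0.054], [0.535, -0.257, 0.051], [0.535, -0.259, 0.054], [0.535, -0.261, 0.054], [0.533, -0.253, 0.049], [0.532, -0.254, 0.054], [0.532, -0.256, 0.054], [0.532, -0.258, 0.055], [0.533, -0.262, 0.053], [0.53, -0.255, 0.051], [0.53, -0.257, 0.053], [0.53, -0.259, 0.053], [0.53, -0.261, 0.056], [0.528, -0.255, 0.05], [0.528, -0.256, 0.055], [0.528, -0.259, 0.054], [0.528, -0.261, 0.055], [0.525, -0.256, 0.048], [0.525, -0.256, 0.055], [0.525, -0.259, 0.054], [0.525, -0.261, 0.057], [0.523, -0.256, 0.048], [0.523, -0.256, 0.056], [0.523, -0.259, 0.054], [0.523, -0.261, 0.054], [0.52, -0.256, 0.056]]
```

View pics/crop1.png

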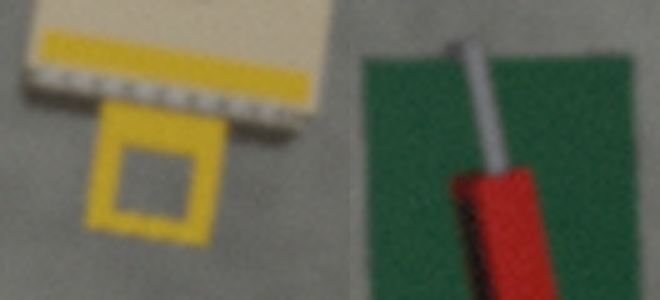

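```bash
python3 - <<'E'
from h import *
from scipy.spatial.transform import Rotation as R
s=monitor.sense(); M=R.from_rotvec(s["tcp_rot"]).as_matrix(); print(s["clock"],np.round(M,3).tolist())
a=np.degrees(np.arctan2(M[1,2],M[0,2])); print("jaw axis heading",a,"joint6",s["qpos"])
for t in(12.5+90,12.5-90):
    d=(t-a+180)%360-180; print("turn to",t,":",d,"deg ->",np.radians(d)/.15,"units")
print(M[:,1])
E
```

```text
0.15 [[-0.913, -0.0, 0.408], [-0.408, 0.001, -0.913], [-0.0, -1.0, -0.001]]
jaw axis heading -65.88996708349302 joint6 [-1.24549072e+00  4.94101731e-01  1.34599583e+00  1.69551109e-05
  1.30250958e+00 -9.54983010e-02]
turn to 102.5 : 168.38996708349305 deg -> 19.593062352878846 units
turn to -77.5 : -11.61003291650698 deg -> -1.3508886710531116 units
[-3.08738498e-04  9.66508943e-04 -9.99999485e-01]
```

Emit:
carry_out(deltas=[{"delta_pos": [0.2, 0.35, 0], "delta_rot": [0, 0, -0.1]}, {"delta_pos": [0.5, 0.85, -0.1], "delta_rot": [0, 0, -0.2]}, {"delta_pos": [0.6, 0.95, -0.2], "delta_rot": [0, 0, -0.25]}, {"delta_pos": [0.6, 0.95, -0.2], "delta_rot": [0, 0, -0.25]}, {"delta_pos": [0.6, 0.95, -0.2], "delta_rot": [0, 0, -0.2]}, {"delta_pos": [0.6, 0.95, -0.2], "delta_rot": [0, 0, -0.2]}, {"delta_pos": [0.42, 0.58, -0.2], "delta_rot": [0, 0, -0.1]}, {"delta_pos": [0.2, 0.3, -0.16], "delta_rot": [0, 0, -0.05]}], fingers=1, grip_force=35)

```text
clock: 0.95
eef_pos: [0.4276, -0.2973, 0.1554]
tcp_rot: [-0.232, 2.106, -2.105]
wrist_force: [-0.7, -1.5, 0.3]
grip_width: 0.091
```

Emit:
carry_out(deltas=[{"delta_pos": [0, 0, 0], "delta_rot": [0, 0, 0]}, {"delta_pos": [0, 0, 0], "delta_rot": [0, 0, 0]}])

```text
clock: 1.15
eef_pos: [0.4264, -0.3001, 0.1559]
tcp_rot: [-0.232, 2.106, -2.106]
wrist_force: [-0.3, -0.1, -0.0]
grip_width: 0.091
```

Emit:
carry_out(deltas=[{"delta_pos": [0.15, 0.24, 0], "delta_rot": [0, 0, 0]}, {"delta_pos": [0.14, 0.24, 0], "delta_rot": [0, 0, 0]}, {"delta_pos": [0, 0, -0.5], "delta_rot": [0, 0, 0]}, {"delta_pos": [0, 0, -0.5], "delta_rot": [0, 0, 0]}, {"delta_pos": [0, 0, -0.5], "delta_rot": [0, 0, 0]}, {"delta_pos": [0, 0, -0.5], "delta_rot": [0, 0, 0]}, {"delta_pos": [0, 0, -0.4], "delta_rot": [0, 0, 0]}, {"delta_pos": [0, 0, -0.22], "delta_rot": [0, 0, 0]}])

```text
clock: 1.95
eef_pos: [0.4407, -0.2755, 0.0237]
tcp_rot: [-0.231, 2.108, -2.106]
wrist_force: [1.1, 0.3, 0.2]
grip_width: 0.0912
```

Emit:
carry_out(deltas=[{"delta_pos": [0, 0, 0], "delta_rot": [0, 0, 0]}, {"delta_pos": [0, 0, 0], "delta_rot": [0, 0, 0]}])

```text
clock: 2.15
eef_pos: [0.4413, -0.2761, 0.0254]
tcp_rot: [-0.23, 2.106, -2.106]
wrist_force: [-0.2, -0.3, 0.5]
grip_width: 0.0912
```

Now close the fingers.

Emit:
carry_out(deltas=[{"delta_pos": [0, 0, 0], "delta_rot": [0, 0, 0]}, {"delta_pos": [0, 0, 0], "delta_rot": [0, 0, 0]}, {"delta_pos": [0, 0, 0], "delta_rot": [0, 0, 0]}, {"delta_pos": [0, 0, 0], "delta_rot": [0, 0, 0]}, {"delta_pos": [0, 0, 0], "delta_rot": [0, 0, 0]}, {"delta_pos": [0, 0, 0], "delta_rot": [0, 0, 0]}, {"delta_pos": [0, 0, 0], "delta_rot": [0, 0, 0]}, {"delta_pos": [0, 0, 0], "delta_rot": [0, 0, 0]}], fingers=0, grip_force=40)

```text
clock: 2.95
eef_pos: [0.4409, -0.276, 0.0248]
tcp_rot: [-0.231, 2.106, -2.106]
wrist_force: [-0.5, -0.7, 0.9]
grip_width: 0.0301
```

Emit:
carry_out(deltas=[{"delta_pos": [0, 0, 0], "delta_rot": [0, 0, 0]}, {"delta_pos": [0, 0, 0], "delta_rot": [0, 0, 0]}, {"delta_pos": [0, 0, 0.1], "delta_rot": [0, 0, 0]}, {"delta_pos": [0, 0, 0.4], "delta_rot": [0, 0, 0]}, {"delta_pos": [0, 0, 0.5], "delta_rot": [0, 0, 0]}, {"delta_pos": [0, 0, 0.4], "delta_rot": [0, 0, 0]}, {"delta_pos": [0, 0, 0.2], "delta_rot": [0, 0, 0]}, {"delta_pos": [0, 0, 0], "delta_rot": [0, 0, 0]}])

```text
clock: 3.75
eef_pos: [0.4415, -0.2764, 0.106]
tcp_rot: [-0.229, 2.104, -2.107]
wrist_force: [1.2, 0.3, -2.1]
grip_width: 0.0283
```

Emit:
carry_out(deltas=[{"delta_pos": [0.15, 0.25, 0], "delta_rot": [0, 0, -0.15]}, {"delta_pos": [0.35, 0.5, 0], "delta_rot": [0, 0, -0.35]}, {"delta_pos": [0.4, 0.6, 0], "delta_rot": [0, 0, -0.4]}, {"delta_pos": [0.4, 0.6, 0], "delta_rot": [0, 0, -0.4]}, {"delta_pos": [0.4, 0.6, 0], "delta_rot": [0, 0, -0.4]}, {"delta_pos": [0.35, 0.5, 0], "delta_rot": [0, 0, -0.35]}, {"delta_pos": [0.25, 0.4, 0], "delta_rot": [0, 0, -0.2]}, {"delta_pos": [0.15, 0.21, 0], "delta_rot": [0, 0, -0.14]}])

```text
clock: 4.55
eef_pos: [0.5637, -0.0911, 0.1035]
tcp_rot: [-0.149, -2.149, 2.148]
wrist_force: [-0.2, -0.8, -1.4]
grip_width: 0.0277
```

Emit:
carry_out(deltas=[{"delta_pos": [0, 0, 0], "delta_rot": [0, 0, 0]}, {"delta_pos": [0, 0, 0], "delta_rot": [0, 0, 0]}, {"delta_pos": [0, 0, 0], "delta_rot": [0, 0, 0]}])

```text
clock: 4.85
eef_pos: [0.5627, -0.0935, 0.1043]
tcp_rot: [-0.15, -2.148, 2.148]
wrist_force: [0.2, 0.6, -1.0]
grip_width: 0.0276
```

```bash
python3 - <<'E'
from h import *
s=monitor.sense(); print(s["eef_pos"],s["tcp_rot"],s["wrist_force"])
t,sd=cap("top"),cap("side")
def crop(c,u,v,w,h,k): return cv2.resize(c["image"][v:v+h,u:u+w],None,fx=k,fy=k,interpolation=cv2.INTER_CUBIC)
cv2.imwrite("pics/a1.png",np.hstack([crop(t,255,125,90,120,4),crop(sd,215,110,100,120,4)]))
E
```

```text
[ 0.56273039 -0.09351501  0.10430961] [-0.14966513 -2.14823721  2.1480997 ] [ 0.16545012  0.59304013 -0.97086777]
```

View pics/a1.png

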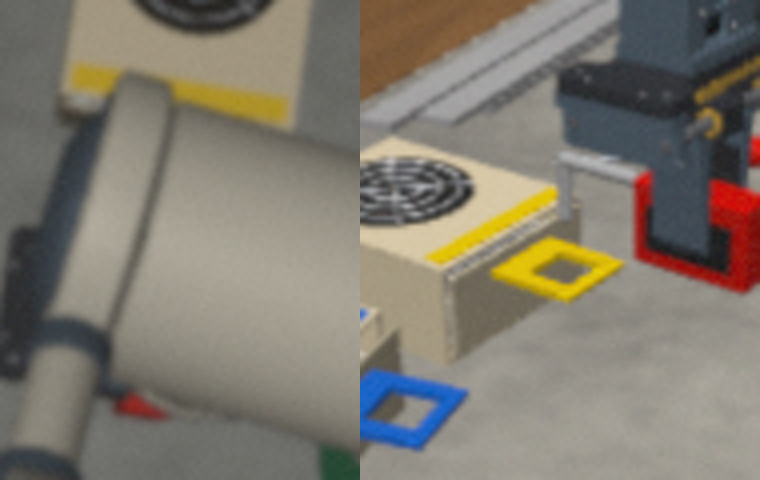

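Side crop: the hook hangs level, its tip at about px (266.5,164), above the hole at (265.5,177). The arm hides both in the top view. I'll check the tip with a side ray at its known height.

```bash
python3 - <<'E'
from h import *
c=cap("side")
u0,v0,k=215,110,4
f=lambda x,y:[u0+(x-360+.5)/k-.5,v0+(y+.5)/k-.5]
print("tip z.0865",plane(c,[f(566,217)],.0865), "bar corner z.129",plane(c,[f(566,154)],.132))
print("hole",plane(c,[f(562,268)],.0545)," inner corners",plane(c,[f(530,271),f(563,256),f(594,265),f(563,283)],.0545))
print("blue hole",plane(c,[f(404,408)],.0545))
P,_,_=cloud(c)
for y in range(150,165):
    print(y,np.round(P[y,263:270],3).tolist()) if y%3==0 else 0
E
```

```text
tip z.0865 [[ 0.66287462 -0.11580291  0.0865    ]] bar corner z.129 [[ 0.65966555 -0.11150172  0.132     ]]
hole [[ 0.66151815 -0.1071012   0.0545    ]]  inner corners [[ 0.67760003 -0.09411986  0.0545    ]
 [ 0.66919479 -0.12213887  0.0545    ]
 [ 0.64535811 -0.12015771  0.0545    ]
 [ 0.65096701 -0.08953879  0.0545    ]]
blue hole [[0.65701956 0.07928094 0.0545    ]]
150 [[0.794, -0.328, 0.016], [0.662, -0.104, 0.129], [0.657, -0.102, 0.131], [0.655, -0.103, 0.131], [0.653, -0.104, 0.131], [0.65, -0.104, 0.132], [0.646, -0.102, 0.133]]
153 [[0.799, -0.337, 0.001], [0.662, -0.104, 0.121], [0.659, -0.104, 0.122], [0.656, -0.105, 0.122], [0.655, -0.107, 0.122], [0.786, -0.347, -0.0], [0.781, -0.345, 0.002]]
156 [[0.712, -0.185, 0.07], [0.661, -0.103, 0.114], [0.659, -0.103, 0.114], [0.657, -0.106, 0.113], [0.656, -0.109, 0.113], [0.775, -0.327, -0.0], [0.772, -0.328, -0.0]]
159 [[0.702, -0.168, 0.07], [0.661, -0.102, 0.106], [0.66, -0.105, 0.105], [0.657, -0.106, 0.105], [0.657, -0.11, 0.104], [0.695, -0.183, 0.066], [0.76, -0.305, 0.001]]
162 [[0.709, -0.179, 0.055], [0.662, -0.104, 0.097], [0.659, -0.103, 0.098], [0.659, -0.109, 0.095], [0.656, -0.108, 0.096], [0.687, -0.17, 0.064], [0.69, -0.18, 0.059]]
```

Emit:
carry_out(deltas=[{"delta_pos": [0.02, 0.02, -0.15], "delta_rot": [0, 0, 0]}, {"delta_pos": [0, 0, -0.18], "delta_rot": [0, 0, 0]}, {"delta_pos": [0, 0, -0.18], "delta_rot": [0, 0, 0]}, {"delta_pos": [0, 0, -0.18], "delta_rot": [0, 0, 0]}, {"delta_pos": [0, 0, -0.18], "delta_rot": [0, 0, 0]}, {"delta_pos": [0, 0, -0.15], "delta_rot": [0, 0, 0]}, {"delta_pos": [0, 0, -0.1], "delta_rot": [0, 0, 0]}, {"delta_pos": [0, 0, 0], "delta_rot": [0, 0, 0]}])

```text
clock: 5.8
eef_pos: [0.5641, -0.0919, 0.0481]
tcp_rot: [-0.15, -2.148, 2.148]
wrist_force: [-0.3, -0.1, -2.5]
grip_width: 0.0278
```

```bash
python3 - <<'E'
from h import *
s=monitor.sense(); print(s["eef_pos"],s["wrist_force"],s["wrist_torque"])
sd=cap("side")
cv2.imwrite("pics/a2.png",cv2.resize(sd["image"][120:220,190:310],None,fx=5,fy=5,interpolation=cv2.INTER_CUBIC))
E
```

```text
[ 0.56409548 -0.09188093  0.04811748] [-0.27082146 -0.12257698 -2.45404648] [ 0.05640435  0.01251296 -0.02113994]
```

View pics/a2.png

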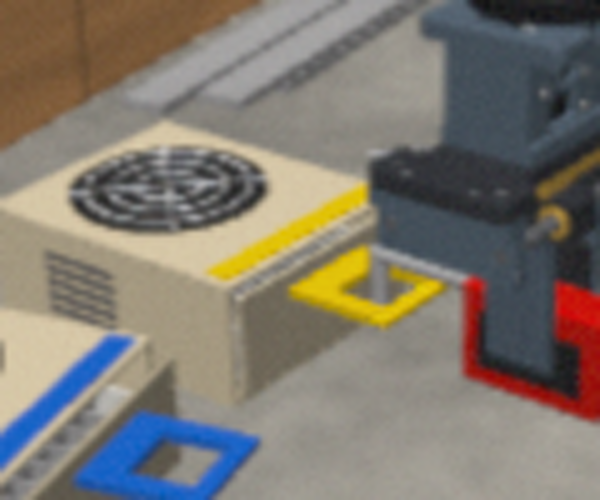

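The tip stands in the yellow hole at about crop px (380,285), with no contact force. Pulling along the tray axis.

Emit:
carry_out(deltas=[{"delta_pos": [-0.05, 0.007, 0], "delta_rot": [0, 0, 0]}, {"delta_pos": [-0.09, 0.0125, 0], "delta_rot": [0, 0, 0]}, {"delta_pos": [-0.12, 0.017, 0], "delta_rot": [0, 0, 0]}, {"delta_pos": [-0.15, 0.021, 0], "delta_rot": [0, 0, 0]}, {"delta_pos": [-0.15, 0.021, 0], "delta_rot": [0, 0, 0]}, {"delta_pos": [-0.15, 0.021, 0], "delta_rot": [0, 0, 0]}, {"delta_pos": [-0.15, 0.021, 0], "delta_rot": [0, 0, 0]}, {"delta_pos": [-0.15, 0.021, 0], "delta_rot": [0, 0, 0]}])

```text
clock: 6.65
eef_pos: [0.5135, -0.0849, 0.049]
tcp_rot: [-0.152, -2.149, 2.149]
wrist_force: [2.6, -0.6, -0.6]
grip_width: 0.0277
```

Emit:
carry_out(deltas=[{"delta_pos": [-0.15, 0.021, 0], "delta_rot": [0, 0, 0]}, {"delta_pos": [-0.15, 0.021, 0], "delta_rot": [0, 0, 0]}, {"delta_pos": [-0.15, 0.021, 0], "delta_rot": [0, 0, 0]}, {"delta_pos": [-0.15, 0.021, 0], "delta_rot": [0, 0, 0]}, {"delta_pos": [-0.12, 0.017, 0], "delta_rot": [0, 0, 0]}, {"delta_pos": [-0.09, 0.013, 0], "delta_rot": [0, 0, 0]}, {"delta_pos": [-0.06, 0.01, 0], "delta_rot": [0, 0, 0]}, {"delta_pos": [0, 0, 0], "delta_rot": [0, 0, 0]}])

```text
clock: 7.45
eef_pos: [0.4698, -0.0786, 0.0488]
tcp_rot: [-0.15, -2.148, 2.148]
wrist_force: [0.5, -0.2, -2.5]
grip_width: 0.0285
```

```bash
python3 - <<'E'
from h import *
s=monitor.sense(); print(s["clock"],s["eef_pos"],s["wrist_force"],s["wrist_torque"])
sd=cap("side")
m=comp(cv2.cvtColor(sd["image"],cv2.COLOR_BGR2HSV),(22,120,80),(35,255,255),(200,165,130,60)); v,u=np.nonzero(m)
print(rect(plane(sd,np.c_[u,v],.0545)[:,:2]))
cv2.imwrite("pics/a3.png",cv2.resize(sd["image"][120:220,210:330],None,fx=5,fy=5,interpolation=cv2.INTER_CUBIC))
E
```

```text
7.45 [ 0.46982373 -0.07857014  0.04877003] [ 0.50543464 -0.22523663 -2.46026998] [ 0.07415474  0.08512603 -0.02169042]
[ 646.4 -104.1   77.7  197.6   82.6]
```

View pics/a3.png

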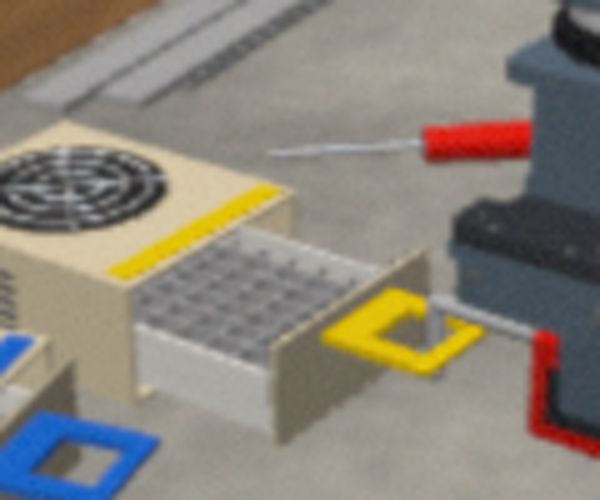

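The tray is well out: yellow tab now around crop px (410,330), hook still in the hole. I'll ease off contact, lift clear and swing back to the mat.

Emit:
carry_out(deltas=[{"delta_pos": [0.08, -0.011, 0], "delta_rot": [0, 0, 0]}, {"delta_pos": [0.04, -0.005, 0.05], "delta_rot": [0, 0, 0]}, {"delta_pos": [0, 0, 0.2], "delta_rot": [0, 0, 0]}, {"delta_pos": [0, 0, 0.3], "delta_rot": [0, 0, 0]}, {"delta_pos": [0, 0, 0.35], "delta_rot": [0, 0, 0]}, {"delta_pos": [0, 0, 0.35], "delta_rot": [0, 0, 0]}, {"delta_pos": [0, 0, 0.25], "delta_rot": [0, 0, 0]}, {"delta_pos": [0, 0, 0.1], "delta_rot": [0, 0, 0]}])

```text
clock: 8.3
eef_pos: [0.477, -0.0796, 0.1306]
tcp_rot: [-0.153, -2.149, 2.15]
wrist_force: [-0.3, -0.2, -2.6]
grip_width: 0.0279
```

Emit:
carry_out(deltas=[{"delta_pos": [-0.1, -0.3, 0], "delta_rot": [0, 0, 0.15]}, {"delta_pos": [-0.1, -0.55, 0], "delta_rot": [0, 0, 0.35]}, {"delta_pos": [-0.1, -0.65, 0], "delta_rot": [0, 0, 0.4]}, {"delta_pos": [-0.1, -0.65, 0], "delta_rot": [0, 0, 0.4]}, {"delta_pos": [-0.1, -0.65, 0], "delta_rot": [0, 0, 0.4]}, {"delta_pos": [-0.1, -0.55, 0], "delta_rot": [0, 0, 0.35]}, {"delta_pos": [-0.1, -0.4, 0], "delta_rot": [0, 0, 0.2]}, {"delta_pos": [-0.05, -0.2, 0], "delta_rot": [0, 0, 0.14]}])

```text
clock: 9.1
eef_pos: [0.4384, -0.2786, 0.1288]
tcp_rot: [-0.231, 2.106, -2.106]
wrist_force: [0.3, 0.7, -1.7]
grip_width: 0.0278
```

Emit:
carry_out(deltas=[{"delta_pos": [0, 0, 0], "delta_rot": [0, 0, 0]}, {"delta_pos": [0, 0, 0], "delta_rot": [0, 0, 0]}, {"delta_pos": [0, 0, 0], "delta_rot": [0, 0, 0]}])

```text
clock: 9.4
eef_pos: [0.439, -0.2762, 0.1288]
tcp_rot: [-0.231, 2.107, -2.106]
wrist_force: [-0.6, 1.0, -1.6]
grip_width: 0.0277
```

```bash
python3 - <<'E'
from h import *
s=monitor.sense(); print(s["clock"],s["eef_pos"],s["tcp_rot"],s["wrist_force"],s["grip_width"])
c=cap("top");hsv=cv2.cvtColor(c["image"],cv2.COLOR_BGR2HSV)
for n,lo,hi,b in(("y",(22,120,80),(35,255,255),(270,158,60,70)),("b",(95,120,50),(125,255,255),(200,155,40,40))):
    v,u=np.nonzero(comp(hsv,lo,hi,b)); print(n,rect(plane(c,np.c_[u,v],.0545)[:,:2]) if len(u) else None)
cv2.imwrite("pics/a4.png",np.hstack([cv2.resize(c["image"][120:320,240:430],None,fx=2,fy=2),cv2.resize(cap("side")["image"][120:320,230:430],None,fx=2,fy=2)]))
E
```

```text
9.4 [ 0.43896285 -0.27620412  0.12882647] [-0.23112106  2.10663602 -2.10570595] [-0.56651699  0.96235955 -1.58560655] 0.027668210730670603
y [584.8 -96.5  61.2  62.2  82. ]
b [665.2  79.3  60.8  60.3   7.2]
```

View pics/a4.png

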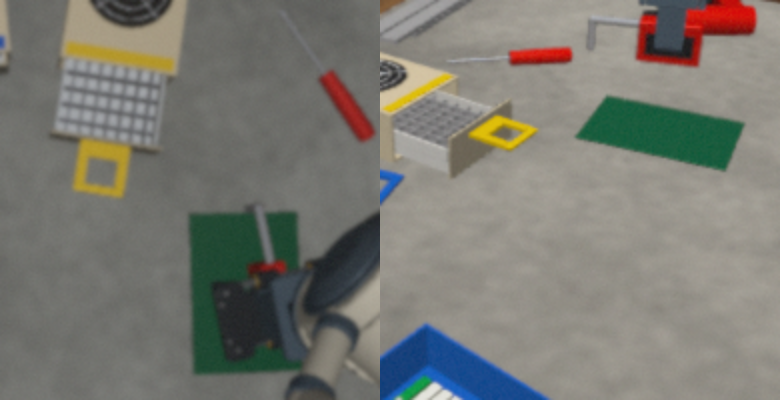

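The yellow tab has moved 84 mm and the blue tab hasn't moved. The hook hangs level over the mat, top crop px (265,265). Lowering it.

Emit:
carry_out(deltas=[{"delta_pos": [0, 0, -0.3], "delta_rot": [0, 0, 0]}, {"delta_pos": [0, 0, -0.45], "delta_rot": [0, 0, 0]}, {"delta_pos": [0, 0, -0.45], "delta_rot": [0, 0, 0]}, {"delta_pos": [0, 0, -0.35], "delta_rot": [0, 0, 0]}, {"delta_pos": [0, 0, -0.25], "delta_rot": [0, 0, 0]}, {"delta_pos": [0, 0, -0.15], "delta_rot": [0, 0, 0]}, {"delta_pos": [0, 0, -0.05], "delta_rot": [0, 0, 0]}, {"delta_pos": [0, 0, 0], "delta_rot": [0, 0, 0]}])

```text
clock: 10.3
eef_pos: [0.4391, -0.277, 0.029]
tcp_rot: [-0.231, 2.106, -2.106]
wrist_force: [0.4, 0.7, -2.5]
grip_width: 0.0279
```

Emit:
carry_out(deltas=[{"delta_pos": [0, 0, -0.02], "delta_rot": [0, 0, 0]}, {"delta_pos": [0, 0, -0.02], "delta_rot": [0, 0, 0]}, {"delta_pos": [0, 0, -0.02], "delta_rot": [0, 0, 0]}, {"delta_pos": [0, 0, 0], "delta_rot": [0, 0, 0]}])

```text
clock: 10.7
eef_pos: [0.439, -0.2771, 0.026]
tcp_rot: [-0.231, 2.106, -2.106]
wrist_force: [0.5, 0.9, -1.9]
grip_width: 0.0279
```

Emit:
carry_out(deltas=[{"delta_pos": [0, 0, -0.02], "delta_rot": [0, 0, 0]}, {"delta_pos": [0, 0, 0], "delta_rot": [0, 0, 0]}])

```text
clock: 10.9
eef_pos: [0.439, -0.277, 0.0248]
tcp_rot: [-0.231, 2.106, -2.106]
wrist_force: [-0.3, 0.2, -2.5]
grip_width: 0.0278
```

Emit:
carry_out(deltas=[{"delta_pos": [0, 0, 0], "delta_rot": [0, 0, 0]}, {"delta_pos": [0, 0, 0], "delta_rot": [0, 0, 0]}, {"delta_pos": [0, 0, 0], "delta_rot": [0, 0, 0]}, {"delta_pos": [0, 0, 0], "delta_rot": [0, 0, 0]}, {"delta_pos": [0, 0, 0], "delta_rot": [0, 0, 0]}, {"delta_pos": [0, 0, 0], "delta_rot": [0, 0, 0]}, {"delta_pos": [0, 0, 0], "delta_rot": [0, 0, 0]}, {"delta_pos": [0, 0, 0], "delta_rot": [0, 0, 0]}], fingers=1)

```text
clock: 11.7
eef_pos: [0.439, -0.277, 0.0249]
tcp_rot: [-0.231, 2.106, -2.106]
wrist_force: [-0.6, -0.0, 0.1]
grip_width: 0.0886
```

Emit:
carry_out(deltas=[{"delta_pos": [0, 0, 0], "delta_rot": [0, 0, 0]}, {"delta_pos": [0, 0, 0.2], "delta_rot": [0, 0, 0]}, {"delta_pos": [0, 0, 0.4], "delta_rot": [0, 0, 0]}, {"delta_pos": [0, 0, 0.5], "delta_rot": [0, 0, 0]}, {"delta_pos": [0, 0, 0.5], "delta_rot": [0, 0, 0]}, {"delta_pos": [0, 0, 0.5], "delta_rot": [0, 0, 0]}, {"delta_pos": [0, 0, 0.5], "delta_rot": [0, 0, 0]}, {"delta_pos": [0, 0, 0.3], "delta_rot": [0, 0, 0]}])

```text
clock: 12.5
eef_pos: [0.4393, -0.2773, 0.1725]
tcp_rot: [-0.229, 2.104, -2.107]
wrist_force: [0.2, 0.6, 0.3]
grip_width: 0.0909
```

Emit:
carry_out(deltas=[{"delta_pos": [-0.3, -0.6, 0.2], "delta_rot": [0, 0, 0]}, {"delta_pos": [-0.3, -0.7, 0.1], "delta_rot": [0, 0, 0]}, {"delta_pos": [-0.3, -0.7, 0], "delta_rot": [0, 0, 0]}, {"delta_pos": [-0.3, -0.7, 0], "delta_rot": [0, 0, 0]}, {"delta_pos": [-0.3, -0.7, 0], "delta_rot": [0, 0, 0]}, {"delta_pos": [-0.2, -0.6, 0], "delta_rot": [0, 0, 0]}, {"delta_pos": [0, -0.3, 0], "delta_rot": [0, 0, 0]}, {"delta_pos": [0, 0, 0], "delta_rot": [0, 0, 0]}])

```text
clock: 13.3
eef_pos: [0.3534, -0.4938, 0.1854]
tcp_rot: [-0.229, 2.106, -2.108]
wrist_force: [-0.1, 0.6, -0.0]
grip_width: 0.0912
```

```bash
python3 - <<'E'
from h import *
s=monitor.sense(); print(s["clock"],s["eef_pos"],s["wrist_force"],s["grip_width"])
c=cap("top");hsv=cv2.cvtColor(c["image"],cv2.COLOR_BGR2HSV)
for n,lo,hi,b,z in(("y",(22,120,80),(35,255,255),(270,158,60,70),.0545),("b",(95,120,50),(125,255,255),(200,155,40,40),.0545),("handle",(0,120,110),(6,255,255),(345,245,35,42),.058)):
    v,u=np.nonzero(comp(hsv,lo,hi,b)); print(n,rect(plane(c,np.c_[u,v],z)[:,:2]) if len(u) else None)
P,_,_=cloud(c); m=comp(hsv,(0,120,110),(6,255,255),(345,245,35,42))>0; print("top z",np.percentile(P[m][:,2],[20,50,90]))
cv2.imwrite("pics/a5.png",np.hstack([cv2.resize(c["image"][120:320,240:430],None,fx=2,fy=2),cv2.resize(cap("side")["image"][120:320,230:430],None,fx=2,fy=2)]))
E
```

```text
13.3 [ 0.3533677  -0.4938481   0.18539444] [-0.08582036  0.59991455 -0.0219813 ] 0.09123037954475686
y [584.8 -96.4  61.3  62.2  82. ]
b [665.1  80.3  60.6  58.7   6.8]
handle [ 439.3 -276.9   77.9   26.7   12.2]
top z [0.05579825 0.0573349  0.05964986]
```

View pics/a5.png

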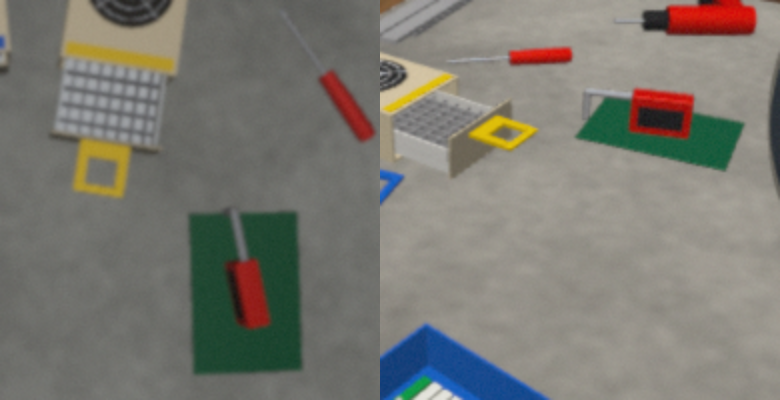

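The hook stands upright on the mat (handle at top crop px (248,295)), the yellow tray is out, and the arm is clear.

```bash
python3 -c "
from workcell import close_job
print(close_job())"
```

```text
the job is handed in; nothing more can be done
None
```

I hooked the yellow tab, drew its tray out and set the hook back on the green mat. I handed the job in at about 13.4 s of the 54 s allowed; no verdict was reported.

Last checks before hand-in:
- **Yellow tray:** the tab moved about 84 mm from where it started, and the top camera gave the same position before and after setting the hook down.
- **Blue tray:** its tab measured the same as at the start (within 0.1 mm).
- **Hook:** it stands upright on the mat. The handle's centre is at (0.439, -0.277), about 8 mm from the mat's centre. Its top is at about 57 mm, where 58 mm is expected for a hook standing flat on the mat.
- **Arm:** clear of everything, with the wrist force near zero.

None of these checks failed. The only shortfall was the first approach move, which stopped about 28 mm short. I corrected that before gripping the hook.

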